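# Rewind the ratcheted vial carousel and index it by clicks

### The arm

A 6-joint arm with a two-finger parallel gripper is mounted at the origin on the work surface. World frame = base frame: x ahead of the robot, y to its left, z up, the work surface at z = 0. Lengths are in m, angles in rad, forces in N, time in s.
With the tool pointing down it reaches from about 0.35 to 1 m from the base axis. Payload 7.1 kg.
Tool frame: the origin (TCP) lies where the fingers leave the gripper's body, on its centre line; the fingertips stand 73 mm ahead of it and the grasp point (between the pads) lies 54 mm ahead of it; z points along the fingers, y is the direction in which the jaws open and shut (so a half turn about z gives the same grasp; the last joint's range is limited). The gripper opens to 85 mm and grips with 20 to 120 N. Pads are 22 mm wide; open, the fingers measure 114 mm over their backs; the gripper's body (76 mm by 85 mm) begins 54 mm behind the grasp point. The pads swing forward as they close: fully open they stand 13 mm farther back than shut.
Start: joints at [1.129, 0.423, 1.63, -0, 1.089, -0.019], TCP at [0.256, 0.57, 0.304] pointing down, gripper open.
Joint ranges: [-3, 3], [-0.9, 2.11], [0.09, 2.58], [-1.31, 4.45], [0.11, 2.69], [-2.54, 2.54]. Speed limits (rad/s): [2.39, 2.39, 3.01, 3.14, 3.14, 3.14].

### API

Orientations are given as a rotation vector (axis times angle).
In Python, from cell import readout, cams, robot gives the robot as it stands.
- The arm moves only by the shell command python3 -m creep 'ROWS' [OPENING]. ROWS is JSON, a list of rows, each a list of 4 numbers: the shift along the tool's x, y, z in cm, then the turn about the tool's z in rad. A call has 1 to 20 rows; each row shifts and turns the commanded pose from where the row before left it, along the tool's axes as they then stand; what a row does not reach is not made up. A row lasts 1/10 s, in which the tool goes at most 50 mm and 8.59 degrees, less where a joint would pass 70% of its speed; a pose out of reach is approached as far as the arm can. A call with a gripper value outside its range is refused whole. OPENING is the closure, from -1 (fully open) to 1 (shut), set as the call begins (- or left out, the last holds). The fingers move at their own pace and stop on an object; the grip force is fixed at half the most. Time passes only in rows, so rows that do not move let the fingers close. It gives the time, the measured TCP pose, the force and the opening at its end, in the units of the state.
- readout.get_obs(): the state, without advancing time (a new reading comes with each control period).
- cams.read_camera(name): name is "side" or "top"; returns a dict with "color" (480x640x3 uint8, red, green, blue), "range_z" (480x640 float32, m along the optical axis (not along the pixel's ray), 0 where there is no reading), "fx", "fy", "cx", "cy" (pixels), "world_to_cam" (4x4, takes a point from world to camera coordinates). Camera axes: x right, y up, looking along -z (the intrinsics and any distortion apply to the point x, -y, -z); pixel columns grow to the right and rows downward; lengths in m; the calibration is good to about 2 mm. A picture is of the moment at which its call begins.
- robot.close_job(): hands the job in, once; it reports no verdict.
The state is a dict: "t": time; "joints": joint angles; "joint_vel": joint speeds; "joint_torque": joint torques, N m; "ee_pos": TCP position; "ee_rot": TCP orientation; "ft_force": force on the tool from outside, world axes, zero at the start; "ft_torque": the same for the moment, N m; "opening": finger opening in m.
Only numpy, scipy, OpenCV 4.12 (cv2) and the standard library are available. Lean on these libraries where they do the work, as an engineer would, in place of code of your own. Each camera call takes 0.05 s, during which the arm holds its last target.

### The job

Flip the pawl out by its red post, turn the blue knob back clockwise until the carousel bears firmly but gently on its home stop, and flip the pawl back in there. Then advance anticlockwise three clicks, which brings the orange vial to the reader, and draw the knob back until the tooth bears firmly on the pawl. Force neither stop nor pawl, disturb nothing else on the bench, and let go.

Things in the scene. Friction and masses are not known exactly. Their poses are not given: they have to be found in the camera images.
- indexer: White base plate of the carousel, 226 x 212 x 18 mm, fixed. Origin on the bench under the carousel's vertical axis; x points to the grey reading head (front face 82 mm from the axis, top at 42 mm, yellow index line on top); the plate spans -108 to 118 mm in x, -123 to 89 mm in y. All heights here are above the bench.
- knob_grip (a point): Centre of the blue bar knob on the axis, 77 mm high. Bar 46 mm long along this frame's x, 16 mm thick along y, heights 62 to 92 mm, on a 22 mm stem. Anticlockwise from above is forward; the engaged pawl blocks clockwise. Bar about along the base's x at home; starts 1.2 to 1.4 rad forward of that. Turns with 0.1 N m, up a tooth 0.3 N m. Vial caps: 44 mm high, within 55 mm of the axis.
- orange_vial (a point): Top of the orange cap (11 mm across, 44 mm high, 49 mm from the axis), one of 15 caps, the rest white; it stands at the reading head's index line (within about 5 mm) at the third click from home.
- carousel: Dark grey vial disc with its steel ratchet rim, 15 saw teeth (24 degrees a click), root radius 62 mm, tip 71 mm, height 23 to 35 mm, with a black lug. Origin on the axis at the bench; turns with the knob.
- notch (a point): Point of the ratchet wheel, 65 mm from the axis, 36 mm high, where the pawl nose's centre lies when the wheel is seated back at the third click from home; it turns with the wheel.
- lug (a point): Top middle of the wheel's black lug, 77 mm from the axis, 8 mm wide.
- home_stop: Fixed home stop: dark slotted strip on the base plate that carries a black rubber post, 10 mm across, 46 mm high, 78 mm from the carousel axis. Origin on the bench under that axis. Turning back (clockwise) brings the lug against the post, their middles then 9 mm apart. 0.75 to 1.7 N m at the knob is bearing firmly but gently; over 30 N between lug and post (about 2.4 N m) is forcing.
- stop_slot (a point): Middle of the stop's slot, 78 mm from the axis, at the post's top height. The post itself is clamped anywhere up to 7 mm either way along the slot (round the axis), differently each time and not measured: feel for it.
- pawl: Steel pawl lever; origin on the bench under its vertical pivot, 94 mm from the axis at about x -46, y -82 mm of the base (its mounting is turned up to 0.05 rad round the axis). An over-centre spring holds it in or out: engaged at 0 (as at the start), it tips over past 0.5 rad and rests fully out at 0.95 rad, turned clockwise. Ratcheting lifts it up to 0.2 rad.
- pawl_nose (a point): Top middle of the pawl's nose, a 6 mm round pin, 49 mm from the pivot, 36 mm high; 65 to 74 mm from the carousel axis when engaged, 110 mm when out. Drawing a tooth back on it with 0.6 to 1.2 N m at the knob is firm; over 30 N between wheel and pawl (about 1.6 N m) is forcing.
- pawl_post (a point): Top of the red finger post on the pawl's tail, 10 mm across, heights 23 to 79 mm (this point at 77), 44 mm from the pivot: at x -42, y -14 mm from it in the base's directions when engaged (turned with the mounting), at -36, 26 when out. To free the pawl push the post clockwise about the pivot, towards the base's +y; push it back to engage. At most about 5 N is needed.
- green_rack: green tube rack full of white-capped tubes, 90 x 130 x 53 mm, bystander
- tip_box: clear pipette-tip box with a red top, 85 x 120 x 60 mm, bystander
- spray_bottle: pink spray bottle, 84 mm across, 193 mm tall, bystander
- purple_jar: purple jar, 110 mm across, 125 mm tall, bystander
- squeeze_bottle: white bottle, 50 mm across, 130 mm tall, bystander
- amber_bottle: amber bottle, 56 mm across, 110 mm tall, bystander
- pipette: white pipette lying on the bench, 250 mm long, 24 mm thick, bystander
- spare_vial: small loose glass vial with a blue cap, 16 mm across, 40 mm tall, standing on the base plate's corner about 82 mm in x and -100 mm in y from the axis; bystander. Origin under its foot

How it is judged:
By the outcome, as a careful person would: the job done as asked, in the order asked, and still so for the second after the job is handed in, with the robot touching nothing.
It also fails if it takes over 72 s, if anything falls off the work surface, if the arm or the gripper's body presses on something with over 40 N, if the wrist force passes 120 N, or if a joint passes its speed limit or range.

## Working session

There is one attempt and no reset: what is moved stays moved. The work goes in short steps, Python scripts to look and compute and a shell command to move; the robot and the scene stay as the last step left them, time stands still between calls to the robot, and variables do not carry over. Pictures are saved under pics/ and viewed, and the job is handed in when it is done.

```bash
ls; mkdir -p pics; python3 - <<'E'
from cell import readout, cams
import cv2,numpy as np
o=readout.get_obs();print(o)
for n in("side","top"):
    c=cams.read_camera(n);cv2.imwrite(f"pics/{n}0.png",c["color"][:,:,::-1]);np.savez(f"{n}0.npz",**c)
    print(n,c["fx"],c["fy"],c["cx"],c["cy"],c["world_to_cam"],c.keys())
E
```

```text
pics
{'t': 0.0, 'joints': array([ 1.12899107e+00,  4.23846416e-01,  1.63073299e+00, -1.84187096e-05,
        1.08858486e+00, -1.90148542e-02]), 'joint_vel': array([0.00184717, 0.00083941, 0.00261716, 0.00094575, 0.00073546,
       0.0013499 ]), 'joint_torque': array([-2.67713513e-03, -5.57390428e+01, -2.81735533e+01, -1.74255142e-04,
        7.59684801e-03,  4.64261495e-05]), 'ee_pos': array([0.25623607, 0.56956216, 0.30312523]), 'ee_rot': array([-6.59097010e-01, -3.07132455e+00,  2.40903472e-03]), 'ft_force': array([ 0.14915963, -0.68711168,  0.6962072 ]), 'ft_torque': array([-0.00613951,  0.00834391, -0.00510989]), 'opening': 0.0856434550317364}
side 464.60024077940864 464.60024077940864 318.2156854382587 239.82973901319227 [[ 0.82080114 -0.57083478  0.02081196 -0.41730183]
 [ 0.30063154  0.46268334  0.83399329 -0.23270497]
 [-0.48570173 -0.67828591  0.55138195 -0.94595573]
 [ 0.          0.          0.          1.        ]] dict_keys(['color', 'range_z', 'fx', 'fy', 'cx', 'cy', 'world_to_cam'])
top 510.15873685844366 510.15873685844366 320.9794752465397 245.5734798920895 [[ 2.78898824e-02 -9.99610417e-01 -1.08134201e-03  3.60625520e-03]
 [ 9.95709003e-01  2.76855090e-02  8.83011597e-02 -5.09881251e-01]
 [-8.82368215e-02 -3.53941093e-03  9.96093237e-01 -1.10206045e+00]
 [ 0.00000000e+00  0.00000000e+00  0.00000000e+00  1.00000000e+00]] dict_keys(['color', 'range_z', 'fx', 'fy', 'cx', 'cy', 'world_to_cam'])
```

View pics/top0.png

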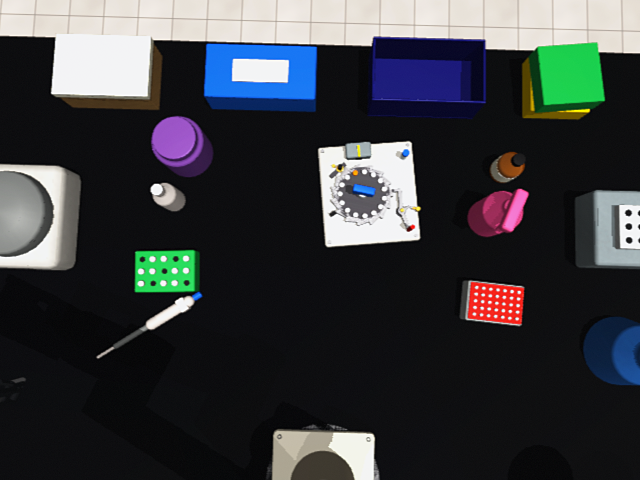

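View pics/side0.png

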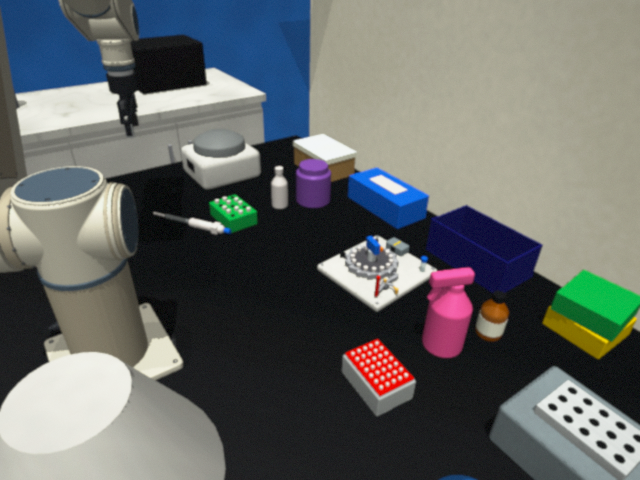

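```bash
python3 - <<'E'
import cv2
a=cv2.imread("pics/top0.png")[130:255,305:435];cv2.imwrite("pics/top0z.png",cv2.resize(a,None,fx=4.7,fy=4.7,interpolation=cv2.INTER_CUBIC))
a=cv2.imread("pics/side0.png")[215:315,305:450];cv2.imwrite("pics/side0z.png",cv2.resize(a,None,fx=5,fy=5,interpolation=cv2.INTER_CUBIC))
E
```

```text
(no output)
```

View pics/top0z.png

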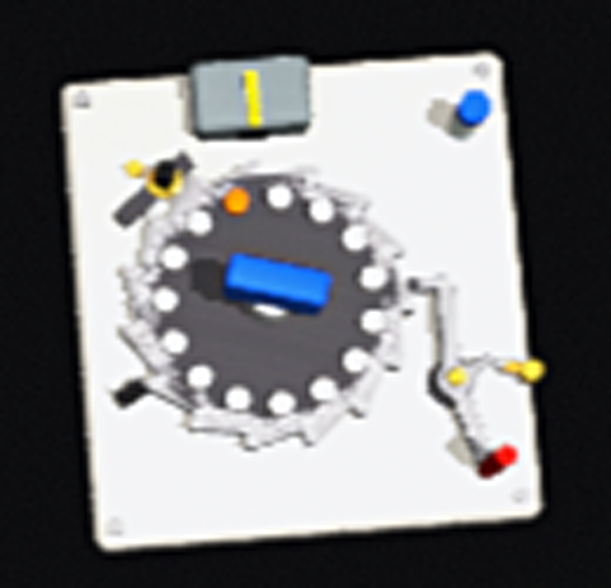

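View pics/side0z.png

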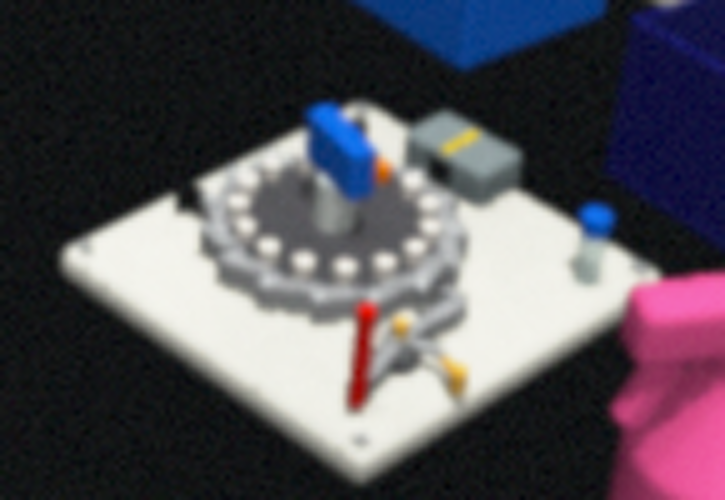

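```bash
cat > h.py <<'E'
import numpy as np,cv2
def cast(c,u,v,z):
    W=np.asarray(c["world_to_cam"]);R=W[:3,:3];t=W[:3,3];o=-R.T@t
    d=R.T@np.array([(u-c["cx"])/c["fx"],-(v-c["cy"])/c["fy"],-1.])
    return o+d*(z-o[2])/d[2]
def proj(c,p):
    q=np.asarray(c["world_to_cam"])@np.r_[p,1];return c["fx"]*q[0]/-q[2]+c["cx"],-c["fy"]*q[1]/-q[2]+c["cy"]
def mask(c,lo,hi,roi=None):
    h=cv2.cvtColor(np.ascontiguousarray(c["color"]),cv2.COLOR_RGB2HSV);m=cv2.inRange(h,np.array(lo),np.array(hi))
    if roi is not None:
        r=np.zeros_like(m);r[roi[1]:roi[3],roi[0]:roi[2]]=255;m&=r
    return m
def blobs(m,amin=4):
    n,l,s,ce=cv2.connectedComponentsWithStats(m);return [(s[i,4],ce[i],s[i,:4]) for i in range(1,n) if s[i,4]>=amin]
E
python3 - <<'E'
from h import *
c=dict(np.load("top0.npz"));s=dict(np.load("side0.npz"))
roi=(310,130,430,255)
g=c["color"].astype(int)
# plate
pl=((g.max(2)>60).astype(np.uint8)*255);r=np.zeros_like(pl);r[130:255,312:425]=255;pl&=r
pl=cv2.morphologyEx(pl,cv2.MORPH_CLOSE,np.ones((5,5)))
k=max(cv2.findContours(pl,0,2)[0],key=cv2.contourArea)
k=cv2.convexHull(k);ap=cv2.approxPolyDP(k,6,True)[:,0];print("hull",ap)
for p in ap: print(cast(c,*p,.018).round(4))
for nm,lo,hi in(("red",(0,150,80),(6,255,255)),("blue",(105,150,60),(125,255,255)),("orange",(8,180,150),(18,255,255)),("yellow",(20,130,120),(32,255,255))):
    for b in blobs(mask(c,lo,hi,roi),3): print(nm,b, cast(c,*b[1],.077 if nm!="orange" else .044).round(4))
# white caps: bright blobs on dark disc
w=(g.min(2)>190).astype(np.uint8)*255
for b in blobs(w,6):
    x,y=b[1]
    if 325<x<400 and 160<y<225: print("cap",b[0],b[1].round(1),cast(c,x,y,.044).round(4))
E
```

```text
hull [[411 142]
 [419 239]
 [326 246]
 [318 148]]
[ 0.7499 -0.1784  0.018 ]
[ 0.5306 -0.1989  0.018 ]
[0.5093 0.0067 0.018 ]
[0.7303 0.0307 0.018 ]
red (np.int32(17), array([411.88235294, 226.82352941]), array([410, 225,   5,   5], dtype=int32)) [ 0.5497 -0.1725  0.077 ]
blue (np.int32(37), array([405.18918919, 152.81081081]), array([402, 150,   7,   7], dtype=int32)) [ 0.7082 -0.1563  0.077 ]
blue (np.int32(203), array([363.43349754, 189.93103448]), array([353, 184,  23,  13], dtype=int32)) [ 0.6255 -0.069   0.077 ]
orange (np.int32(3), array([353., 173.]), array([353, 172,   1,   3], dtype=int32)) [ 0.6691 -0.0479  0.044 ]
orange (np.int32(3), array([356.66666667, 173.        ]), array([356, 172,   2,   3], dtype=int32)) [ 0.6693 -0.0559  0.044 ]
yellow (np.int32(27), array([358.25925926, 150.11111111]), array([357, 145,   3,  12], dtype=int32)) [ 0.7113 -0.0562  0.077 ]
yellow (np.int32(8), array([333. , 165.5]), array([332, 164,   3,   4], dtype=int32)) [ 0.6764 -0.0032  0.077 ]
yellow (np.int32(17), array([339.88235294, 169.29411765]), array([336, 166,   8,   6], dtype=int32)) [ 0.6686 -0.018   0.077 ]
yellow (np.int32(7), array([355.        , 172.71428571]), array([354, 172,   3,   3], dtype=int32)) [ 0.6621 -0.0503  0.077 ]
yellow (np.int32(25), array([416.68, 208.16]), array([413, 206,   8,   5], dtype=int32)) [ 0.5896 -0.1821  0.077 ]
yellow (np.int32(8), array([401.5, 210. ]), array([400, 209,   4,   3], dtype=int32)) [ 0.5848 -0.1501  0.077 ]
cap 6270 [370.8 196.5] [ 0.6182 -0.0878  0.044 ]
cap 19 [364.  171.2] [ 0.6738 -0.0719  0.044 ]
cap 7 [361.9 195.6] [ 0.6196 -0.0683  0.044 ]
cap 19 [347.  209.8] [ 0.5874 -0.0367  0.044 ]
```

```bash
cat >> h.py <<'E'
def caps(c,ax,z=.044):
    """cap centres (world) within 40..57mm of ax at z"""
    g=cv2.cvtColor(np.ascontiguousarray(c["color"]),cv2.COLOR_RGB2GRAY)
    n=np.zeros_like(g)
    v,u=np.mgrid[0:480,0:640]
    uv=proj(c,[*ax,z])
    sat=cv2.resize(g,None,fx=4,fy=4,interpolation=cv2.INTER_CUBIC)
    pts=np.array([proj(c,[ax[0]+.0555*np.cos(a),ax[1]+.0555*np.sin(a),z]) for a in np.linspace(0,6.283,60)])
    m=np.zeros_like(sat);cv2.fillPoly(m,[np.int32(np.round((pts+.5)*4-.5))],255)
    b=((sat>135)&(m>0)).astype(np.uint8)*255
    out=[]
    for a,ce,_ in blobs(b,60):
        p=cast(c,(ce[0]+.5)/4-.5,(ce[1]+.5)/4-.5,z)
        if .040<np.hypot(*(p[:2]-ax))<.056: out.append((a,p[:2]))
    return out
E
python3 - <<'E'
from h import *
from scipy.optimize import least_squares
for n in("top","side"):
    c=dict(np.load(n+"0.npz"));ax=np.array([.6235,-.0686])
    for it in range(3):
        o=[p for a,p in caps(c,ax) if 100<a<420] if n=="top" else [p for a,p in caps(c,ax) if 60<a<420]
        o=np.array(o);f=least_squares(lambda q:np.hypot(*(o-q[:2]).T)-.049,[*ax],loss="soft_l1",f_scale=.001);ax=f.x
    print(n,ax,len(o),(np.hypot(*(o-ax).T)*1e3).round(1), np.sort(np.degrees(np.arctan2(*(o-ax).T[::-1]))%24).round(1))
E
```

```text
Traceback (most recent call last):
ValueError: operands could not be broadcast together with shapes (0,) (2,)
```

```bash
sed -i 's/    n=np.zeros_like(g)//; s/    v,u=np.mgrid.*//; s/    uv=proj.*//; s/def caps(c,ax,z=.044):/def caps(c,ax,z=.044,th=150,ro=.0555):/; s/sat>135/sat>th/; s/\.0555\*np/ro*np/g' h.py
python3 - <<'E'
from h import *
from scipy.optimize import least_squares
for n in("top","side"):
    c=dict(np.load(n+"0.npz"));ax=np.array([.6235,-.0686])
    for it in range(4):
        o=caps(c,ax,th=150,ro=.058)
        if it==0:print([ (int(a),p.round(3).tolist()) for a,p in o])
        o=np.array([p for a,p in o if a<500])
        f=least_squares(lambda q:np.hypot(*(o-q[:2]).T)-.049,[*ax],loss="soft_l1",f_scale=.001);ax=f.x
    print(n,ax,len(o),(np.hypot(*(o-ax).T)*1e3).round(1), np.sort(np.degrees(np.arctan2(*(o-ax).T[::-1]))%24).round(1))
E
```

```text
[(3027, [0.637, -0.026]), (370, [0.674, -0.072]), (647, [0.671, -0.09]), (1290, [0.649, -0.113]), (4120, [0.587, -0.085])]
top [ 0.62485902 -0.0686962 ] 1 [49.] [20.]
[(2134, [0.602, -0.031]), (1812, [0.661, -0.092]), (259, [0.574, -0.078]), (251, [0.581, -0.096]), (241, [0.614, -0.119]), (241, [0.595, -0.111])]
side [ 0.62212876 -0.07110788] 4 [49.2 48.8 49.3 48.8] [19.8 19.8 19.9 20.3]
```

```bash
cat >> h.py <<'E'
def fitax(c,ax,th,ro):
    from scipy.optimize import least_squares
    ax=np.array(ax)
    for it in range(4):
        o=np.array([p for a,p in caps(c,ax,th=th,ro=ro) if 90<a<480])
        if len(o)<3:return None
        ax=least_squares(lambda q:np.hypot(*(o-q[:2]).T)-.049,[*ax],loss="soft_l1",f_scale=.001).x
    d=o-ax
    ph=np.angle(np.mean(np.exp(15j*np.arctan2(d[:,1],d[:,0]))))/15
    return ax,len(o),(np.hypot(*d.T)*1e3).round(1),np.degrees(ph)%24
E
python3 - <<'E'
from h import *
for n in("top","side"):
    c=dict(np.load(n+"0.npz"))
    for th,ro in((180,.056),(190,.056),(200,.056),(180,.058),(200,.058)):
        print(n,th,ro,fitax(c,[.6235,-.0695],th,ro))
E
```

```text
top 180 0.056 (array([ 0.62400126, -0.06809584]), 9, array([49.8, 51. , 49.3, 49.3, 49.9, 48. , 50.2, 49.9, 49.6]), np.float64(20.13429673443986))
top 190 0.056 (array([ 0.62469407, -0.06855531]), 10, array([49. , 50.7, 50.3, 49.1, 49.2, 49.2, 48.8, 50.8, 48.9, 50.2]), np.float64(20.11402915642481))
top 200 0.056 (array([ 0.62445423, -0.06915014]), 12, array([49.3, 50.5, 50.8, 49.7, 49.8, 49.9, 49.6, 50.2, 49. , 49.8, 48.9,
       49.9]), np.float64(20.13289010391331))
top 180 0.058 None
top 200 0.058 (array([ 0.62405529, -0.06930893]), 11, array([51.6, 49.6, 50. , 52.8, 50. , 52.4, 50.2, 48.8, 49.9, 48.6, 50.3]), np.float64(19.93445854836072))
side 180 0.056 (array([ 0.622998  , -0.07032813]), 9, array([53.4, 49.8, 50. , 49.4, 49.3, 49.1, 49.3, 49.3, 49.2]), np.float64(19.551896427666236))
side 190 0.056 (array([ 0.62322928, -0.07069577]), 10, array([49.8, 50. , 50. , 49.6, 50.3, 49.5, 48.5, 49.3, 48.8, 49. ]), np.float64(20.066895904958724))
side 200 0.056 (array([ 0.62336366, -0.07060331]), 9, array([49.9, 49.8, 49.7, 49.3, 49.5, 48.5, 49.4, 48.9, 49.1]), np.float64(19.99409731958543))
side 180 0.058 (array([ 0.6232795 , -0.07054982]), 8, array([54.2, 49.8, 49.7, 49.6, 48.9, 49.4, 49.1, 49.2]), np.float64(19.501369399014997))
side 200 0.058 (array([ 0.62366922, -0.07049792]), 10, array([55.4, 49.6, 50. , 49.5, 49.2, 49.8, 48.6, 49.7, 49.1, 49.4]), np.float64(19.73495714209397))
```

```bash
python3 - <<'E'
from h import *
c=dict(np.load("top0.npz"));s=dict(np.load("side0.npz"))
AX={"top":np.array([.6244,-.0690]),"side":np.array([.6234,-.0706])}
# reader index line
for n,cc,roi in(("top",c,(350,140,368,160)),("side",s,(390,235,405,248))):
    m=mask(cc,(20,110,100),(34,255,255),roi);b=blobs(m,3)
    for x in b:
        p=cast(cc,*x[1],.042)[:2]-AX[n];print(n,"index",x[0],x[1],p.round(4),np.degrees(np.arctan2(p[1],p[0])).round(2))
g=c["color"].astype(int)
pl=((g.max(2)>60).astype(np.uint8)*255);r=np.zeros_like(pl);r[130:255,312:425]=255;pl&=r
pl=cv2.morphologyEx(pl,cv2.MORPH_CLOSE,np.ones((5,5)))
k=max(cv2.findContours(pl,0,2)[0],key=cv2.contourArea)
w=np.array([cast(c,*p,.018)[:2] for p in k[:,0]],np.float32)
rc=cv2.minAreaRect(w*1000);print("rect",rc)
for n,cc,roi,th in(("top",c,(404,220,420,235),0),("side",s,(370,272,385,300),0)):
    for x in blobs(mask(cc,(0,130,60),(8,255,255),roi)|mask(cc,(172,130,60),(180,255,255),roi),3):
        print(n,"red",x,cast(cc,*x[1],.079).round(4))
# orange
for n,cc,roi in(("top",c,(348,168,362,178)),("side",s,(370,240,390,256))):
    for x in blobs(mask(cc,(6,130,120),(24,255,255),roi),3):
        p=cast(cc,*x[1],.044)[:2]-AX[n];print(n,"orange",x[0],x[1],p.round(4),np.hypot(*p),np.degrees(np.arctan2(p[1],p[0])))
m=mask(c,(100,120,60),(128,255,255),(345,178,385,203))
k=max(cv2.findContours(m,0,2)[0],key=cv2.contourArea)
w=np.array([cast(c,*p,.092)[:2] for p in k[:,0]],np.float32);print("knob",cv2.minAreaRect(w*1000))
for nm,u,v,z in(("lug",332.2,213,.036),("stop",340,168,.046),("pivot",401.5,210,.04),("nose",393,190.5,.036)):
    p=cast(c,u,v,z)[:2]-AX["top"];print(nm,p,np.hypot(*p),np.degrees(np.arctan2(p[1],p[0])))
E
```

```text
top index 28 [358.21428571 150.07142857] [0.0968 0.0106] 6.27
side index 12 [396.5 243. ] [0.0963 0.0121] 7.14
rect ((632.8416748046875, -87.25492095947266), (231.72056579589844, 218.55564880371094), 5.9441680908203125)
top red (np.int32(29), array([410.5862069, 227.5862069]), array([407, 225,   8,   6], dtype=int32)) [ 0.5477 -0.1694  0.079 ]
side red (np.int32(55), array([377.07272727, 285.23636364]), array([375, 276,   6,  20], dtype=int32)) [ 0.5267 -0.198   0.079 ]
top orange 27 [354.88888889 172.48148148] [0.046 0.017] 0.04901167521691853 20.2660998013355
side orange 10 [381.1 248.9] [0.0414 0.0115] 0.04294427689208251 15.484175483572045
knob ((622.1397705078125, -67.90152740478516), (47.05576705932617, 20.775026321411133), 80.11827850341797)
lug [-0.04372559  0.06418363] 0.07766251194971857 124.26494749437829
stop [0.05457116 0.04987397] 0.0739285110357182 42.42498265910254
pivot [-0.03353599 -0.08681456] 0.09306680452168288 -111.12127757493292
nose [ 0.00991119 -0.06814666] 0.0688636287351696 -81.72497098981326
```

```bash
cat > t.py <<'E'
import numpy as np
from scipy.spatial.transform import Rotation as Ro
AX=np.array([.6240,-.0698]);YB=np.radians(6.1)
def b2w(x,y): # base mm -> world m
    c,s=np.cos(YB),np.sin(YB);return AX+np.array([c*x-s*y,s*x+c*y])/1e3
def to(o,xy,z,yaw=None):
    R=Ro.from_rotvec(o["ee_rot"]).as_matrix();d=np.array([*xy,z])-o["ee_pos"]
    y=np.arctan2(R[1,1],R[0,1])
    print("pos",o["ee_pos"].round(4),"yaw",np.degrees(y).round(2),"t",o["t"],"F",o["ft_force"].round(2),"T",o["ft_torque"].round(3),"open",round(o["opening"],4),"j",o["joints"].round(2))
    print("tool shift cm",(R.T@d*100).round(2),"turn",None if yaw is None else round(-((yaw-y+np.pi)%(2*np.pi)-np.pi),3))
E
python3 -c "
from t import *;from cell import readout
to(readout.get_obs(),b2w(-86,-120),.25,YB)"; python3 -m creep --help 2>&1 | head
```

```text
pos [0.2562 0.5696 0.3032] yaw 65.78 t 0.1 F [ 0.47 -0.21 -0.78] T [ 0.008 -0.023 -0.009] open 0.0854 j [ 1.13  0.42  1.63 -0.    1.09 -0.02]
tool shift cm [-58.41 -57.92   5.4 ] turn 1.042
invalid input: not JSON, or not a number
```

```bash
python3 -m creep '[[-1.5,-1.5,0,0],[-3.2,-3.2,0,0],[-3.2,-3.2,0,0],[-3.2,-3.2,0,0],[-3.2,-3.2,0,0],[-3.2,-3.2,0,0],[-3.2,-3.2,0,0],[-3.2,-3.2,0,0],[-3.2,-3.2,0,0],[-3.2,-3.2,0,0],[-3.2,-3.2,0,0],[-3.2,-3.2,0,0],[-3.2,-3.2,0,0],[-3.2,-3.2,0,0],[-3.2,-3.2,0,0],[-3.2,-3.2,0,0],[-3.2,-3.2,0,0],[-3.2,-3.2,0,0],[-3.2,-3.2,0.0,0],[-2,-2,0,0]]' 1; python3 -m creep '[[0,0,1,0.148],[0,0,1,0.149],[0,0,1,0.149],[0,0,1,0.149],[0,0,1,0.149],[0,0,0.4,0.149],[0,0,0,0.149],[0,0,0,0],[0,0,0,0]]'
python3 -c "
from t import *;from cell import readout
to(readout.get_obs(),b2w(-86,-120),.123,YB)"
```

```text
t: 2.1
ee_pos: [0.5635, -0.2409, 0.3035]
ee_rot: [0.662, 3.071, -0.001]
ft_force: [0.2, 0.1, 0.3]
opening: -0.0003
t: 3.0
ee_pos: [0.5628, -0.2379, 0.2497]
ee_rot: [-2.096, -2.34, 0.0]
ft_force: [-0.9, 0.5, -0.5]
opening: -0.0001
pos [ 0.5628 -0.2379  0.2497] yaw 6.3 t 3.0 F [-0.86  0.53 -0.48] T [-0.062  0.05   0.018] open -0.0001 j [-0.42  0.47  1.7  -0.    0.97 -0.53]
tool shift cm [ 4.06 -0.71 12.67] turn 0.004
```

```bash
python3 -m creep '[[1,-0.2,3,0],[1,-0.3,4,0],[1,-0.2,4,0],[0.8,0,1.7,0],[0,0,0,0]]'
python3 - <<'E'
from t import *;from cell import readout,cams
import cv2
to(readout.get_obs(),b2w(-86,-120),.123,YB)
for n,r in(("top",(300,120,440,260)),("side",(305,180,450,315))):
    c=cams.read_camera(n);a=c["color"][r[1]:r[3],r[0]:r[2],::-1];cv2.imwrite(f"pics/{n}1.png",cv2.resize(a,None,fx=4,fy=4,interpolation=cv2.INTER_CUBIC))
E
python3 -c "
import cv2,numpy as np
a=cv2.imread('pics/top1.png')[:540,:560];b=cv2.imread('pics/side1.png')[:540,:560]
cv2.imwrite('pics/c1.png',cv2.resize(np.hstack([a,b]),(800,386)))"
```

```text
t: 3.5
ee_pos: [0.5501, -0.1995, 0.1203]
ee_rot: [-2.092, -2.336, 0.003]
ft_force: [0.4, -0.2, -0.9]
opening: 0.0001
pos [ 0.5501 -0.1995  0.1203] yaw 6.29 t 3.5 F [ 0.37 -0.19 -0.88] T [-0.052 -0.036 -0.   ] open 0.0001 j [-0.37  0.63  1.81  0.    0.71 -0.48]
tool shift cm [ 0.11  0.13 -0.28] turn 0.003
```

View pics/c1.png

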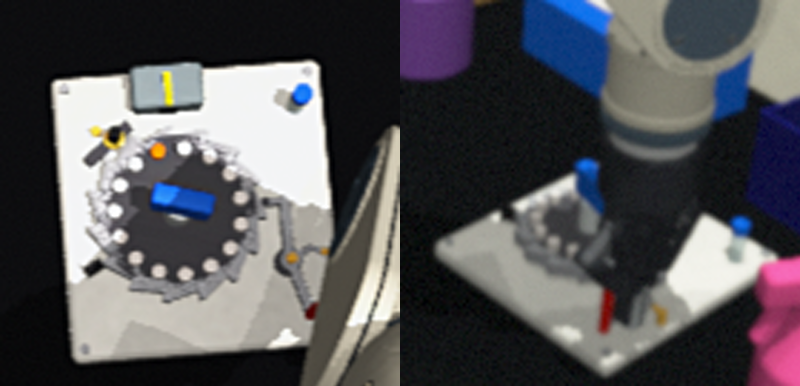

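```bash
python3 -m creep '[[0.4,0,-0.2,0],[0.4,0,0,0],[0.4,0,0,0],[0.4,0,0,0],[0.4,0,0,0]]'; python3 -m creep '[[0.4,0,0,0],[0.4,0,0,0],[0.4,0,0,0],[0.4,0,0,0],[0.3,0,0,0]]'
python3 -c "
from t import *;from cell import readout
to(readout.get_obs(),b2w(-86,-120),.123,YB)"
```

```text
t: 4.1
ee_pos: [0.5498, -0.1815, 0.1256]
ee_rot: [2.099, 2.336, -0.001]
ft_force: [-2.3, -4.5, 1.0]
opening: -0.0001
t: 4.6
ee_pos: [0.5479, -0.1614, 0.1249]
ee_rot: [-2.1, -2.336, -0.0]
ft_force: [0.2, 0.3, 0.0]
opening: 0.0001
pos [ 0.5479 -0.1614  0.1249] yaw 6.08 t 4.6 F [0.2  0.34 0.01] T [-0.004  0.002 -0.063] open 0.0001 j [-0.31  0.61  1.84  0.    0.69 -0.41]
tool shift cm [-3.7  -0.05  0.19] turn -0.0
```

```bash
python3 -m creep '[[-1,0,0,0],[-1,0,0,0],[-2,0,-4,0],[-3,0,-3,0],[-3,0,-3,0],[-3,0,0,0]]' -1
cat > look.py <<'E'
import sys,cv2,numpy as np
from cell import cams
from h import *
k=sys.argv[1];im=[]
for n,r in(("top",(305,125,425,255)),("side",(310,210,450,315))):
    c=cams.read_camera(n);np.savez(f"{n}{k}.npz",**c);a=c["color"][r[1]:r[3],r[0]:r[2],::-1];im.append(cv2.resize(a,(400,400*a.shape[0]//a.shape[1]),interpolation=cv2.INTER_CUBIC))
H=max(i.shape[0] for i in im);cv2.imwrite(f"pics/c{k}.png",np.hstack([np.pad(i,((0,H-i.shape[0]),(0,0),(0,0))) for i in im]))
for n,a in(("top",[.6244,-.069]),("side",[.6234,-.0706])):
    print(n,fitax(dict(np.load(f"{n}{k}.npz")),a,195,.056))
E
python3 look.py 2
```

```text
t: 5.2
ee_pos: [0.5636, -0.2947, 0.2299]
ee_rot: [2.096, 2.329, 0.003]
ft_force: [0.2, -0.1, 0.2]
opening: 0.0847
top (array([ 0.62505031, -0.06839626]), 14, array([50.5, 48.7, 50.6, 49.6, 48.7, 48.8, 49.2, 48.9, 49.3, 49.2, 49. ,
       49.4, 49.4, 49.5]), np.float64(19.81114655720536))
side (array([ 0.6240069 , -0.07088125]), 4, array([49.2, 50.8, 49. , 50.2]), np.float64(21.055161812169366))
```

View pics/c2.png

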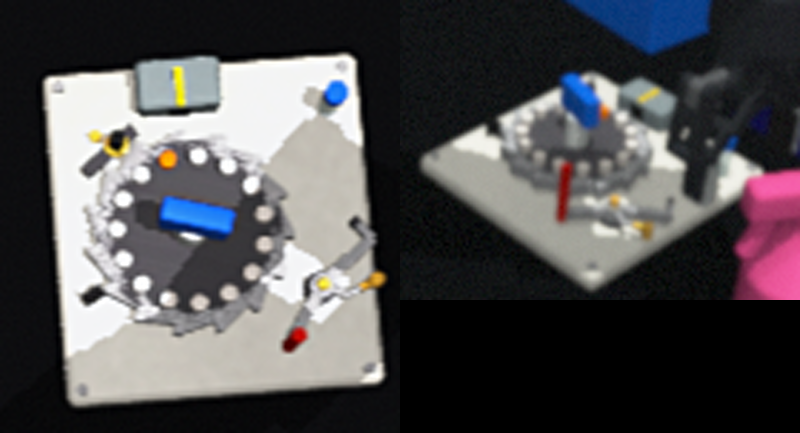

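```bash
python3 -c "
from t import *;from cell import readout
to(readout.get_obs(),AX,.131,np.radians(-10))"
```

```text
pos [ 0.5624 -0.2961  0.2267] yaw 5.87 t 5.3 F [ 0.35  0.08 -0.46] T [-0.002 -0.033  0.045] open 0.0854 j [-0.5   0.53  1.66 -0.    0.95 -0.61]
tool shift cm [21.91  8.41  9.53] turn 0.277
```

```bash
python3 -m creep '[[3.7,1.4,0,0],[3.7,1.4,0,0],[3.7,1.4,0,0],[3.7,1.4,0,0],[3.7,1.4,0,0],[3.4,1.4,0,0],[0,0,0,0.14],[0,0,0,0.14],[0,0,0,0]]'
python3 -c "
from t import *;from cell import readout
to(readout.get_obs(),AX,.131,np.radians(-10))"
```

```text
t: 6.2
ee_pos: [0.6215, -0.0643, 0.2242]
ee_rot: [-2.406, -2.019, 0.001]
ft_force: [0.4, -0.1, 0.9]
opening: 0.0855
pos [ 0.6215 -0.0643  0.2242] yaw -10.01 t 6.2 F [ 0.41 -0.14  0.85] T [-0.024 -0.019 -0.04 ] open 0.0855 j [-0.12  0.52  1.68  0.    0.94  0.05]
tool shift cm [-0.5   0.35  9.32] turn -0.0
```

```bash
python3 -m creep '[[-0.5,0.35,2,0],[0,0,3,0],[0,0,2.5,0],[0,0,1.4,0],[0,0,0.3,0],[0,0,0,0],[0,0,0,0]]'
python3 - <<'E'
from t import *;from cell import readout,cams
import cv2
to(readout.get_obs(),AX,.131,np.radians(-10))
a=cams.read_camera("side")["color"][190:315,310:450,::-1];cv2.imwrite("pics/s3.png",cv2.resize(a,None,fx=4,fy=4,interpolation=cv2.INTER_CUBIC))
E
```

```text
t: 6.9
ee_pos: [0.6252, -0.0704, 0.134]
ee_rot: [2.405, 2.02, 0.002]
ft_force: [0.5, -0.5, -0.8]
opening: 0.0853
pos [ 0.6252 -0.0704  0.134 ] yaw -9.94 t 6.9 F [ 0.53 -0.49 -0.78] T [-0.015 -0.053 -0.017] open 0.0853 j [-0.13  0.65  1.71  0.    0.78  0.04]
tool shift cm [ 0.04 -0.13  0.3 ] turn 0.001
```

View pics/s3.png

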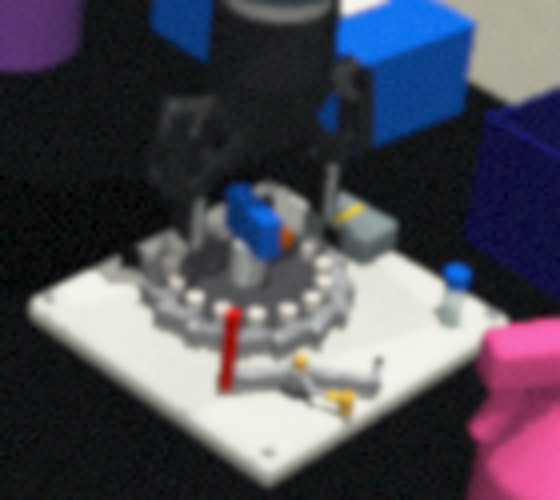

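```bash
python3 -m creep '[[0,-0.13,0.3,0],[0,0,0,0]]';python3 -m creep '[[0,0,0,0],[0,0,0,0],[0,0,0,0],[0,0,0,0],[0,0,0,0],[0,0,0,0]]' 1
python3 -c "
from t import *;from cell import readout
to(readout.get_obs(),AX,.131,np.radians(-10))"
```

```text
t: 7.15
ee_pos: [0.6232, -0.07, 0.1303]
ee_rot: [2.406, 2.02, 0.0]
ft_force: [0.4, 0.0, -0.3]
opening: 0.0852
t: 7.75
ee_pos: [0.6247, -0.0703, 0.1306]
ee_rot: [2.404, 2.018, 0.004]
ft_force: [4.5, -0.4, 0.3]
opening: 0.0177
pos [ 0.6247 -0.0703  0.1306] yaw -9.97 t 7.75 F [ 4.54 -0.37  0.32] T [-0.192 -0.875  0.017] open 0.0177 j [-0.13  0.65  1.71 -0.    0.77  0.04]
tool shift cm [ 0.04 -0.08 -0.04] turn 0.0
```

```bash
python3 -m creep '[[0,0.1,0,0.05],[0,0,0,0.12],[0,0,0,0.12],[0,0,0,0.12],[0,0,0,0.12],[0,0,0,0.12],[0,0,0,0.12],[0,0,0,0.1],[0,0,0,0.05],[0,0,0,0]]'
python3 -c "
from t import *;from cell import readout
to(readout.get_obs(),AX,.131,np.radians(-85))"
```

```text
t: 8.75
ee_pos: [0.624, -0.0696, 0.1305]
ee_rot: [-3.052, -0.739, 0.001]
ft_force: [-1.2, 2.5, 6.5]
opening: 0.0179
pos [ 0.624  -0.0696  0.1305] yaw -62.76 t 8.75 F [-1.24  2.53  6.46] T [ 0.488  0.145 -0.019] open 0.0179 j [-0.13  0.66  1.71  0.    0.78  0.96]
tool shift cm [-0.01  0.01 -0.05] turn 0.388
```

```bash
cat > q.sh <<'E'
python3 -c "
from t import *;from cell import readout
o=readout.get_obs();R=Ro.from_rotvec(o['ee_rot']).as_matrix()
print('yaw',np.degrees(np.arctan2(R[1,1],R[0,1])).round(2),'xyz',o['ee_pos'].round(4),'F',o['ft_force'].round(1),'T',o['ft_torque'].round(3),'j6',o['joints'][5].round(3),'op',round(o['opening'],4),'t',round(o['t'],2))"
E
python3 -m creep '[[0,0,0,0.05],[0,0,0,0.05],[0,0,0,0.05],[0,0,0,0.05],[0,0,0,0.04],[0,0,0,0]]'; bash q.sh
```

```text
t: 9.35
ee_pos: [0.6239, -0.0693, 0.1305]
ee_rot: [-3.119, -0.369, 0.001]
ft_force: [0.2, 4.6, 6.6]
opening: 0.0174
yaw -76.5 xyz [ 0.6239 -0.0693  0.1305] F [0.2 4.6 6.6] T [ 0.795  0.206 -0.014] j6 1.204 op 0.0174 t 9.35
```

```bash
python3 -m creep '[[0,0,0,0.03],[0,0,0,0]]'; bash q.sh;python3 -m creep '[[0,0,0,0.02],[0,0,0,0]]'; bash q.sh
```

```text
t: 9.55
ee_pos: [0.6239, -0.0693, 0.1305]
ee_rot: [-3.124, -0.323, 0.001]
ft_force: [-1.1, 4.2, 5.4]
opening: 0.0179
yaw -78.2 xyz [ 0.6239 -0.0693  0.1305] F [-1.1  4.2  5.4] T [ 0.778  0.159 -0.016] j6 1.234 op 0.0179 t 9.55
t: 9.75
ee_pos: [0.6239, -0.0693, 0.1305]
ee_rot: [-3.127, -0.292, 0.001]
ft_force: [-1.3, 4.2, 6.3]
opening: 0.018
yaw -79.33 xyz [ 0.6239 -0.0693  0.1305] F [-1.3  4.2  6.3] T [ 0.765  0.201 -0.009] j6 1.254 op 0.018 t 9.75
```

```bash
for i in 1 2; do :; done; python3 -m creep '[[0,0,0,0.02],[0,0,0,0]]' | tail -0; bash q.sh;python3 -m creep '[[0,0,0,0.02],[0,0,0,0]]'| tail -0; bash q.sh;python3 -m creep '[[0,0,0,0.02],[0,0,0,0]]'| tail -0; bash q.sh
```

```text
yaw -80.48 xyz [ 0.6239 -0.0693  0.1305] F [-1.   5.3  6.6] T [0.89  0.152 0.035] j6 1.274 op 0.018 t 9.95
yaw -81.62 xyz [ 0.6239 -0.0692  0.1305] F [-1.   5.   6.6] T [ 0.822  0.155 -0.059] j6 1.294 op 0.0178 t 10.15
yaw -82.77 xyz [ 0.6239 -0.0692  0.1305] F [-0.2  5.8  6.5] T [ 0.863  0.141 -0.014] j6 1.314 op 0.0178 t 10.35Exception ignored on flushing sys.stdout:
BrokenPipeError: [Errno 32] Broken pipe
Exception ignored on flushing sys.stdout:
BrokenPipeError: [Errno 32] Broken pipe
Exception ignored on flushing sys.stdout:
BrokenPipeError: [Errno 32] Broken pipe
```

```bash
python3 -m creep '[[0,0,0,0.02],[0,0,0,0]]' >/dev/null; bash q.sh;python3 -m creep '[[0,0,0,0.02],[0,0,0,0]]'>/dev/null; bash q.sh;python3 -m creep '[[0,0,0,0.015],[0,0,0,0]]'>/dev/null; bash q.sh
```

```text
yaw -83.92 xyz [ 0.6239 -0.0692  0.1305] F [-1.5  5.   7.5] T [0.892 0.161 0.048] j6 1.334 op 0.0179 t 10.55
yaw -85.07 xyz [ 0.6239 -0.0692  0.1305] F [-0.8  4.7  7.1] T [0.938 0.171 0.022] j6 1.354 op 0.018 t 10.75
yaw -85.92 xyz [ 0.6239 -0.0691  0.1305] F [-1.   5.3  6.7] T [ 0.955  0.172 -0.027] j6 1.368 op 0.0177 t 10.95
```

```bash
python3 look.py 4
```

```text
top None
side None
```

View pics/c4.png

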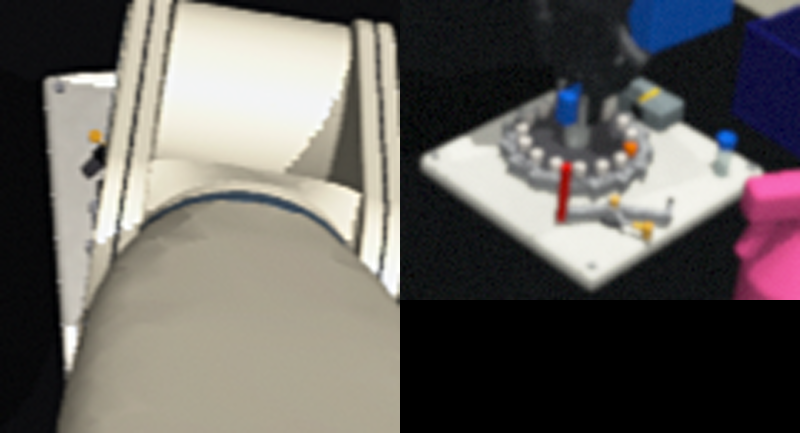

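```bash
python3 - <<'E'
from h import *
s=dict(np.load("side4.npz"))
for x in blobs(mask(s,(6,130,110),(24,255,255),(380,250,400,272)),3):
    p=cast(s,*x[1],.044)[:2]-[.6234,-.0706];print(x[0],x[1],np.hypot(*p),np.degrees(np.arctan2(p[1],p[0])))
E
python3 -m creep '[[0,0,0,0.02],[0,0,0,0]]' >/dev/null; bash q.sh;python3 -m creep '[[0,0,0,0.02],[0,0,0,0]]'>/dev/null; bash q.sh
```

```text
19 [390.15789474 261.57894737] 0.049097562172578005 -61.63571700151936
yaw -87.07 xyz [ 0.6239 -0.0691  0.1305] F [-1.   6.1  6.6] T [0.951 0.155 0.011] j6 1.389 op 0.0179 t 11.25
yaw -88.21 xyz [ 0.6239 -0.0691  0.1305] F [-0.8  5.9  6.8] T [ 1.019  0.182 -0.01 ] j6 1.409 op 0.0182 t 11.45
```

```bash
python3 -m creep '[[0,-0.1,0,0.02],[0,0,0,0]]' >/dev/null; bash q.sh;python3 -m creep '[[0,0,0,0.02],[0,0,0,0]]'>/dev/null; bash q.sh;python3 -m creep '[[0,0,0,0.02],[0,0,0,0]]'>/dev/null; bash q.sh
```

```text
yaw -89.31 xyz [ 0.6239 -0.0688  0.1305] F [-0.9  1.4  5.7] T [0.143 0.205 0.137] j6 1.43 op 0.018 t 11.65
yaw -90.45 xyz [ 0.6239 -0.0688  0.1305] F [-1.7  1.1  6.7] T [0.364 0.188 0.317] j6 1.45 op 0.0176 t 11.85
yaw -91.56 xyz [ 0.6238 -0.0688  0.1305] F [-0.9  1.4  6.6] T [0.405 0.176 0.508] j6 1.469 op 0.0176 t 12.05
```

```bash
python3 -m creep '[[0,0,0,0.02],[0,0,0,0.01],[0,0,0,0]]' >/dev/null; bash q.sh;python3 -m creep '[[0,0,0,0.02],[0,0,0,0]]'>/dev/null; bash q.sh;
```

```text
yaw -93.23 xyz [ 0.6238 -0.0687  0.1304] F [-1.5  2.1  5.3] T [0.427 0.183 0.794] j6 1.499 op 0.0177 t 12.35
yaw -94.45 xyz [ 0.6232 -0.0687  0.1305] F [-13.3   3.5  10.3] T [0.598 2.135 0.017] j6 1.52 op 0.0181 t 12.55
```

```bash
bash q.sh; python3 look.py 5;  python3 - <<'E'
from h import *
s=dict(np.load("side5.npz"))
for x in blobs(mask(s,(6,130,110),(24,255,255),(375,250,400,275)),3):
    p=cast(s,*x[1],.044)[:2]-[.6234,-.0706];print(x[0],x[1],np.hypot(*p),np.degrees(np.arctan2(p[1],p[0])))
a=s["color"][180:300,330:430,::-1];cv2.imwrite("pics/s5.png",cv2.resize(a,None,fx=5,fy=5,interpolation=cv2.INTER_CUBIC))
E
bash q.sh
```

```text
yaw -94.45 xyz [ 0.6232 -0.0687  0.1305] F [-13.3   3.5  10.3] T [0.598 2.135 0.017] j6 1.52 op 0.0181 t 12.55
top None
side None
19 [389.94736842 261.68421053] 0.048787676494746954 -62.429198314962804
yaw -94.44 xyz [ 0.6232 -0.0687  0.1305] F [-8.2  2.9  4.9] T [ 0.76   2.553 -0.017] j6 1.519 op 0.0179 t 12.65
```

View pics/s5.png

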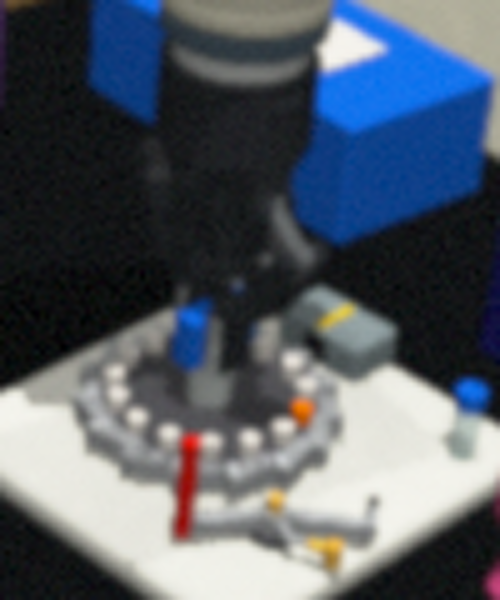

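```bash
python3 - <<'E'
from h import *
AXs=np.array([.6234,-.0706])
for k in("0","2","4","5"):
    s=dict(np.load(f"side{k}.npz"))
    g=cv2.cvtColor(s["color"],cv2.COLOR_RGB2GRAY)
    for th in(170,190):
        o=[(a,p-AXs) for a,p in caps(s,AXs,th=th,ro=.055) if 90<a<350]
        ang=np.array([np.degrees(np.arctan2(p[1],p[0])) for a,p in o])
        print(k,th,[(int(a),round(float(np.hypot(*p)*1e3),1),round(float(x),1),round(float(x%24),1)) for (a,p),x in zip(o,ang)])
    m=mask(s,(6,100,90),(24,255,255),(365,235,400,275))
    for x in blobs(m,5):
        p=cast(s,*x[1],.044)[:2]-AXs;print("  orange",x[0],x[1].round(1),np.hypot(*p).round(4),np.degrees(np.arctan2(p[1],p[0])).round(1))
E
```

```text
0 170 [(196, 50.0, 163.8, 19.8), (183, 49.6, -172.2, 19.8), (189, 48.9, -76.0, 20.0), (185, 49.3, -148.8, 19.2), (177, 49.0, -101.0, 19.0), (168, 49.1, -124.9, 19.1)]
0 190 [(166, 49.5, -3.2, 20.8), (159, 50.0, 139.4, 19.4), (181, 49.7, -27.0, 21.0), (121, 49.7, 164.0, 20.0), (187, 49.8, -50.8, 21.2), (127, 49.7, -172.2, 19.8), (120, 48.6, -75.9, 20.1), (134, 49.5, -148.7, 19.3), (117, 49.0, -100.9, 19.1), (120, 49.1, -124.8, 19.2)]
  orange 13 [381.2 248.8] 0.0435 15.8
2 170 [(349, 49.5, 3.5, 3.5), (124, 50.0, 161.3, 17.3)]
2 190 [(161, 49.5, -3.1, 20.9), (165, 50.0, 139.4, 19.4), (178, 49.7, -27.8, 20.2), (209, 50.2, -48.7, 23.3)]
  orange 13 [381.2 248.8] 0.0435 15.8
4 170 [(162, 48.8, -8.7, 15.3), (126, 49.0, 137.6, 17.6), (255, 50.1, -30.0, 18.0), (189, 49.5, 159.8, 15.8), (150, 49.9, -175.5, 16.5), (150, 49.5, -81.0, 15.0), (152, 49.4, -152.1, 15.9), (145, 49.3, -104.7, 15.3), (140, 49.1, -128.3, 15.7)]
4 190 [(133, 49.5, -30.3, 17.7), (113, 49.3, 160.0, 16.0), (98, 49.1, -152.3, 15.7)]
  orange 24 [390.1 261.3] 0.0487 -60.5
5 170 [(177, 49.0, -9.5, 14.5), (323, 48.2, 148.8, 4.8), (208, 49.7, -33.1, 14.9), (149, 49.9, -177.7, 14.3), (158, 49.3, -83.3, 12.7), (141, 49.8, -154.3, 13.7), (150, 49.2, -107.3, 12.7), (134, 49.4, -130.5, 13.5)]
5 190 [(110, 48.9, -9.4, 14.6), (109, 49.3, -33.7, 14.3), (106, 49.2, 157.5, 13.5), (96, 48.9, -82.9, 13.1), (92, 49.7, -154.6, 13.4), (97, 48.9, -107.1, 12.9)]
  orange 23 [389.9 261.9] 0.0491 -63.5
```

```bash
python3 -m creep '[[0,0,0,0],[0,0,0,0],[0,0,0,0]]' -0.2; bash q.sh; python3 -m creep '[[0,0,0,-0.05],[0,0,0,-0.06],[0,0,0,0]]'; python3 -c "
from t import *;from cell import readout
to(readout.get_obs(),[.6239,-.0689],.129,np.radians(-88.2))"
```

```text
t: 12.95
ee_pos: [0.6241, -0.0692, 0.1297]
ee_rot: [-3.139, 0.123, 0.001]
ft_force: [0.0, -0.9, -0.1]
opening: 0.0508
yaw -94.49 xyz [ 0.6241 -0.0692  0.1297] F [ 0.  -0.9 -0.1] T [ 0.039  0.03  -0.004] j6 1.52 op 0.0508 t 12.95
t: 13.25
ee_pos: [0.6242, -0.0693, 0.1298]
ee_rot: [-3.141, -0.051, 0.0]
ft_force: [0.4, 1.1, -0.8]
opening: 0.0513
pos [ 0.6242 -0.0693  0.1298] yaw -88.15 t 13.25 F [ 0.43  1.14 -0.8 ] T [-0.006 -0.004  0.009] open 0.0513 j [-0.13  0.66  1.71 -0.    0.78  1.41]
tool shift cm [-0.02 -0.04  0.08] turn 0.001
```

```bash
python3 -m creep '[[0,0,0,0],[0,0,0,0],[0,0,0,0],[0,0,0,0]]' 1; bash q.sh; python3 - <<'E'
from h import *
from cell import cams
AXs=np.array([.6234,-.0706])
s=cams.read_camera("side");np.savez("side6.npz",**s)
o=[(a,p-AXs) for a,p in caps(s,AXs,th=170,ro=.055) if 90<a<350]
print([(round(float(np.hypot(*p)*1e3),1),round(float(np.degrees(np.arctan2(p[1],p[0]))%24),1)) for (a,p) in o])
E
```

```text
t: 13.65
ee_pos: [0.6242, -0.0689, 0.1302]
ee_rot: [-3.141, -0.049, 0.0]
ft_force: [-0.9, 2.8, 4.4]
opening: 0.0179
yaw -88.21 xyz [ 0.6242 -0.0689  0.1302] F [-0.9  2.8  4.4] T [ 0.466  0.18  -0.051] j6 1.41 op 0.0179 t 13.65
[(49.7, 13.7), (48.3, 5.1), (49.9, 15.7), (49.8, 14.1), (49.2, 12.9), (49.8, 13.8), (49.1, 13.1), (49.5, 13.5)]
```

```bash
python3 -m creep '[[0,0,0,0.02],[0,0,0,0.02],[0,0,0,0]]' >/dev/null; bash q.sh;python3 -m creep '[[0,0,0,0.02],[0,0,0,0]]'>/dev/null; bash q.sh;python3 -m creep '[[0,0,0,0.02],[0,0,0,0]]'>/dev/null; bash q.sh
```

```text
yaw -90.52 xyz [ 0.6241 -0.0689  0.1301] F [-1.8  4.9  6.6] T [0.639 0.314 0.369] j6 1.451 op 0.0184 t 14.0
yaw -91.63 xyz [ 0.6242 -0.0688  0.1302] F [-1.2  4.1  5.7] T [0.666 0.324 0.437] j6 1.47 op 0.018 t 14.2
yaw -92.75 xyz [ 0.6241 -0.0688  0.1302] F [-1.9  4.1  5.3] T [0.752 0.367 0.661] j6 1.49 op 0.0181 t 14.4
```

```bash
python3 -m creep '[[0,0,0,0.01],[0,0,0,0]]' >/dev/null; bash q.sh;python3 -m creep '[[0,0,0,0.01],[0,0,0,0]]'>/dev/null; bash q.sh
```

```text
yaw -93.29 xyz [ 0.6241 -0.0688  0.1302] F [-1.4  4.3  5.2] T [0.736 0.313 0.826] j6 1.5 op 0.0177 t 14.6
yaw -93.85 xyz [ 0.6241 -0.0688  0.1301] F [-3.2  3.5  5.2] T [0.821 0.292 0.835] j6 1.51 op 0.0183 t 14.8
```

```bash
python3 -m creep '[[0,0,0,-0.01],[0,0,0,0],[0,0,0,0],[0,0,0,0]]' -1;  python3 -m creep '[[0,0,0,-0.06],[0,0,0,-0.12],[0,0,0,-0.14],[0,0,0,-0.14],[0,0,0,-0.14],[0,0,0,-0.14],[0,0,0,-0.14],[0,0,0,-0.14],[0,0,0,-0.14],[0,0,0,-0.14],[0,0,0,-0.14],[0,0,0,-0.14],[0,0,0,-0.08],[0,0,0,0]]'; python3 -c "
from t import *;from cell import readout
to(readout.get_obs(),[.6240,-.0688],.124,np.radians(1.8))"
python3 - <<'E'
from h import *
from cell import cams
AXs=np.array([.6234,-.0706])
s=cams.read_camera("side");np.savez("side7.npz",**s)
o=[(a,p-AXs) for a,p in caps(s,AXs,th=170,ro=.055) if 90<a<350]
print([(round(float(np.hypot(*p)*1e3),1),round(float(np.degrees(np.arctan2(p[1],p[0]))%24),1)) for (a,p) in o])
a=s["color"][180:300,330:430,::-1];cv2.imwrite("pics/s7.png",cv2.resize(a,None,fx=5,fy=5,interpolation=cv2.INTER_CUBIC))
E
```

```text
t: 15.2
ee_pos: [0.6243, -0.0695, 0.1298]
ee_rot: [3.14, -0.092, 0.0]
ft_force: [-0.4, 1.2, -0.3]
opening: 0.0752
t: 16.6
ee_pos: [0.6243, -0.0694, 0.1299]
ee_rot: [2.186, 2.256, 0.0]
ft_force: [0.5, -0.2, -0.1]
opening: 0.0856
pos [ 0.6243 -0.0694  0.1299] yaw 1.79 t 16.6 F [ 0.49 -0.19 -0.06] T [ 0.037  0.005 -0.017] open 0.0856 j [-0.13  0.66  1.71 -0.    0.78 -0.16]
tool shift cm [ 0.06 -0.02  0.59] turn -0.0
[(49.5, 13.9), (50.0, 16.1), (50.1, 15.1), (49.1, 12.8), (49.8, 13.8), (49.2, 13.2), (49.5, 13.5)]
```

View pics/s7.png

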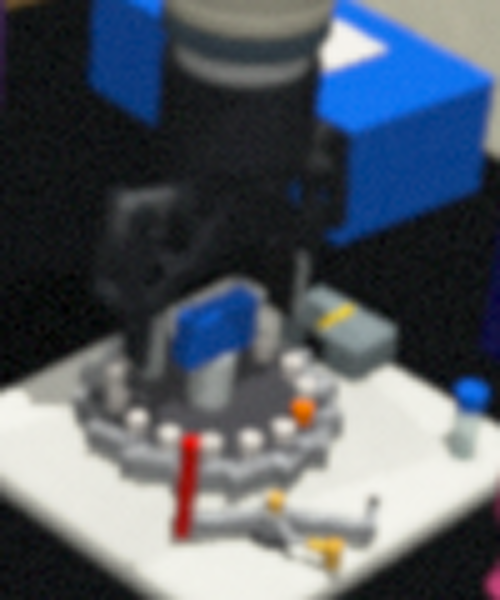

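```bash
python3 -m creep '[[0.06,-0.02,0.5,0],[0,0,0,0]]';python3 -m creep '[[0,0,0,0],[0,0,0,0],[0,0,0,0],[0,0,0,0]]' 1; bash q.sh;  python3 -m creep '[[0,0,0,0.02],[0,0,0,0.02],[0,0,0,0]]' >/dev/null; bash q.sh
```

```text
t: 16.85
ee_pos: [0.6235, -0.0686, 0.1242]
ee_rot: [-2.188, -2.253, 0.001]
ft_force: [-0.1, -0.1, -0.3]
opening: 0.0854
t: 17.25
ee_pos: [0.6251, -0.0686, 0.1255]
ee_rot: [2.185, 2.254, 0.003]
ft_force: [4.3, 0.1, -0.2]
opening: 0.0453
yaw 1.77 xyz [ 0.6251 -0.0686  0.1255] F [ 4.3  0.1 -0.2] T [ 0.102 -0.259  0.002] j6 -0.159 op 0.0453 t 17.25
yaw -0.35 xyz [ 0.6251 -0.0689  0.1255] F [ 6.1 -1.4  1.2] T [-0.094 -0.566  1.771] j6 -0.121 op 0.0454 t 17.55
```

```bash
python3 -m creep '[[0,0,0,-0.012],[0,0,0,0]]'; bash q.sh
```

```text
t: 17.75
ee_pos: [0.6251, -0.069, 0.1255]
ee_rot: [2.215, 2.224, 0.002]
ft_force: [5.6, -1.9, 0.9]
opening: 0.045
yaw 0.22 xyz [ 0.6251 -0.069   0.1255] F [ 5.6 -1.9  0.9] T [-0.145 -0.55   0.878] j6 -0.132 op 0.045 t 17.75
```

```bash
python3 -m creep '[[0,0,0,0.005],[0,0,0,0],[0,0,0,0],[0,0,0,0]]'; bash q.sh
```

```text
t: 18.15
ee_pos: [0.6251, -0.0689, 0.1255]
ee_rot: [2.22, 2.219, 0.002]
ft_force: [4.8, -0.7, 0.0]
opening: 0.0454
yaw -0.03 xyz [ 0.6251 -0.0689  0.1255] F [ 4.8 -0.7  0. ] T [-0.07  -0.579  1.269] j6 -0.127 op 0.0454 t 18.15
```

```bash
python3 -m creep '[[0,0,0,0],[0,0,0,0],[0,0,0,0],[0,0,0,0]]' -1; bash q.sh; python3 - <<'E'
from h import *;from t import *;from cell import readout
c=dict(np.load("top2.npz"))
R=Ro.from_euler("z",-6.1,degrees=True).as_matrix()[:2,:2]
for x in blobs(mask(c,(0,130,60),(8,255,255),(385,215,405,235)),3): print(x)
p=cast(c,394.4,225.5,.079)[:2]-[.6244,-.069];print("post base",R@p*1e3)
p=cast(c,305+323*.3,125+284*.3,.04)[:2]-[.6244,-.069];print("pivot",R@p*1e3)
to(readout.get_obs(),b2w(-82,-33),.20,YB)
E
```

```text
t: 18.55
ee_pos: [0.6235, -0.0686, 0.1247]
ee_rot: [-2.224, -2.218, 0.001]
ft_force: [-1.4, -1.1, 0.0]
opening: 0.0854
yaw -0.15 xyz [ 0.6235 -0.0686  0.1247] F [-1.4 -1.1  0. ] T [-0.013  0.028  0.053] j6 -0.126 op 0.0854 t 18.55
(np.int32(28), array([393.25      , 226.10714286]), array([390, 223,   7,   7], dtype=int32))
post base [-79.85800118 -58.21372062]
pivot [-43.07928943 -83.58899976]
pos [ 0.6235 -0.0686  0.1247] yaw -0.15 t 18.55 F [-1.44 -1.08  0.01] T [-0.013  0.028  0.053] open 0.0854 j [-0.13  0.66  1.71  0.    0.77 -0.13]
tool shift cm [-4.29 -7.75 -7.52] turn -0.109
```

```bash
python3 -m creep '[[0,0,-3,0],[0,0,-4,0],[0,0,-1,-0.05],[-1.5,-2.7,0,-0.06],[-1.5,-2.7,0,0],[-1.2,-2.4,0,0],[0,0,0,0]]' -1;python3 -m creep '[[0,0,0,0],[0,0,0,0],[0,0,0,0]]' 1; python3 -c "
from t import *;from cell import readout
to(readout.get_obs(),b2w(-81,-34),.123,YB)"; python3 look.py 8
```

```text
t: 19.25
ee_pos: [0.5469, -0.1183, 0.2046]
ee_rot: [-2.099, -2.334, 0.003]
ft_force: [0.6, -0.4, -0.0]
opening: 0.0854
t: 19.55
ee_pos: [0.5507, -0.1168, 0.205]
ee_rot: [2.097, 2.338, 0.001]
ft_force: [0.5, 0.4, -0.3]
opening: 0.044
pos [ 0.5507 -0.1168  0.205 ] yaw 6.23 t 19.55 F [ 0.47  0.43 -0.25] T [-0.049  0.038  0.028] open 0.044 j [-0.23  0.47  1.84  0.    0.84 -0.34]
tool shift cm [ 0.5  -0.32  8.2 ] turn 0.002
top (array([ 0.62515421, -0.06880919]), 8, array([50.1, 50.2, 49. , 48.9, 49.1, 49.7, 49.5, 49.7]), np.float64(14.129337081465282))
side (array([ 0.62563461, -0.0715536 ]), 3, array([49.5, 47.2, 49.6]), np.float64(16.519146818799353))
```

View pics/c8.png

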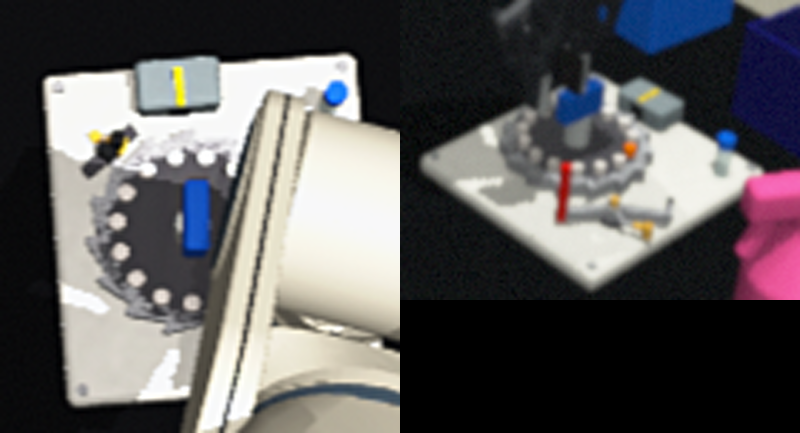

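```bash
python3 -m creep '[[0.3,-0.2,0,0],[0.2,-0.12,1,0],[0,0,2,0],[0,0,2.5,0],[0,0,2.2,0],[0,0,0.4,0],[0,0,0,0]]'; python3 - <<'E'
from t import *;from cell import readout,cams
import cv2
to(readout.get_obs(),b2w(-81,-34),.123,YB)
a=cams.read_camera("side")["color"][200:300,330:430,::-1];cv2.imwrite("pics/s9.png",cv2.resize(a,None,fx=5,fy=5,interpolation=cv2.INTER_CUBIC))
E
```

```text
t: 20.35
ee_pos: [0.5456, -0.1123, 0.123]
ee_rot: [-2.097, -2.337, 0.002]
ft_force: [-0.2, -1.0, 0.0]
opening: 0.0001
pos [ 0.5456 -0.1123  0.123 ] yaw 6.19 t 20.35 F [-0.24 -1.01  0.03] T [-0.009  0.03   0.026] open 0.0001 j [-0.22  0.59  1.87  0.    0.68 -0.33]
tool shift cm [-0.01  0.15 -0.  ] turn 0.002
```

View pics/s9.png

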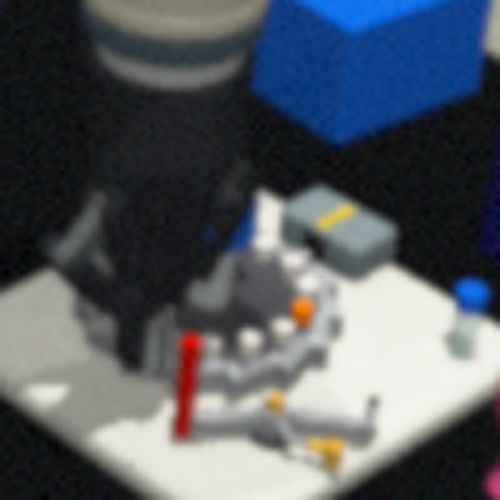

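```bash
python3 -m creep '[[-0.4,0,0,0],[-0.4,0,0,0],[-0.4,0,0,0],[-0.4,0,0,0]]'; python3 -m creep '[[-0.4,0,0,0],[-0.4,0,0,0],[-0.4,0,0,0],[-0.2,0,0,0],[0,0,0,0]]'
bash q.sh
```

```text
t: 20.8
ee_pos: [0.5463, -0.1278, 0.1242]
ee_rot: [-2.096, -2.334, 0.001]
ft_force: [-6.5, 6.7, 1.4]
opening: -0.0001
t: 21.3
ee_pos: [0.5502, -0.1432, 0.1245]
ee_rot: [2.098, 2.336, 0.001]
ft_force: [-0.3, -0.4, 0.8]
opening: -0.0003
yaw 6.16 xyz [ 0.5502 -0.1432  0.1245] F [-0.3 -0.4  0.8] T [ 0.048  0.088 -0.012] j6 -0.383 op -0.0003 t 21.3
```

```bash
python3 -m creep '[[0.7,0,0,0],[0.7,0,-2,0],[0,0,-4,0],[0,-2,-3,0],[0,-4,0,0],[0,-4,0,0],[0,0,0,0]]' -1; python3 look.py 10;python3 -c "
from t import *;from cell import readout
to(readout.get_obs(),[.6240,-.0688],.2,np.radians(1.5))"
```

```text
t: 22.0
ee_pos: [0.4435, -0.1383, 0.2136]
ee_rot: [-2.096, -2.334, 0.003]
ft_force: [0.1, -0.2, -0.2]
opening: 0.0851
top (array([ 0.62451946, -0.0692032 ]), 10, array([50.2, 50.1, 49.3, 49.3, 50.1, 49.7, 50. , 48.9, 49.4, 48.7]), np.float64(13.621070305646512))
side (array([ 0.6234715 , -0.07022963]), 11, array([49.9, 50.5, 49.6, 50. , 50.9, 49.2, 49.7, 49.2, 49.7, 49. , 49.6]), np.float64(14.520620987273086))
pos [ 0.4483 -0.1391  0.2143] yaw 6.16 t 22.1 F [-0.03  0.26  0.69] T [-0.007  0.027 -0.063] open 0.0853 j [-0.33  0.34  2.03  0.    0.77 -0.43]
tool shift cm [ 5.11 18.23  1.45] turn 0.081
```

View pics/c10.png

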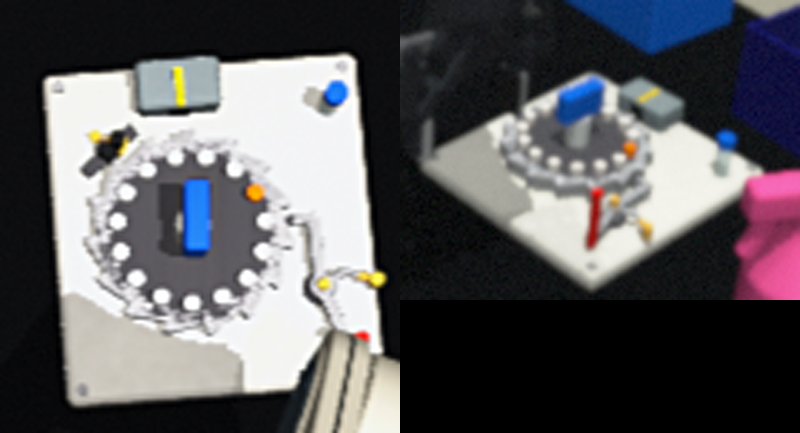

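```bash
python3 -m creep '[[1.2,4,0,0],[1.3,4.5,0,0],[1.3,4.5,0,0],[1.3,4.5,0,0.04],[0,0.7,0,0.041],[0,0,0,0],[0,0,0,0]]'; python3 -c "
from t import *;from cell import readout
to(readout.get_obs(),[.6250,-.0688],.1245,np.radians(1.5))"
```

```text
t: 22.8
ee_pos: [0.6239, -0.0688, 0.2133]
ee_rot: [-2.189, -2.253, 0.001]
ft_force: [-0.9, -0.1, 0.3]
opening: 0.0853
pos [ 0.6239 -0.0688  0.2133] yaw 1.64 t 22.8 F [-0.88 -0.11  0.32] T [-0.032 -0.03   0.02 ] open 0.0853 j [-0.13  0.54  1.68 -0.    0.92 -0.16]
tool shift cm [-0.    0.12  8.88] turn 0.002
```

```bash
python3 -m creep '[[0,0.1,2,0],[0,0,3,0],[0,0,2.5,0],[0,0,1.3,0],[0,0,0,0],[0,0,0,0]]';python3 -m creep '[[0,0,0,0],[0,0,0,0],[0,0,0,0],[0,0,0,0]]' 1; bash q.sh; python3 -m creep '[[0,0,0,-0.02],[0,0,0,-0.04],[0,0,0,-0.04],[0,0,0,-0.04],[0,0,0,-0.04]]'; bash q.sh
```

```text
t: 23.4
ee_pos: [0.6251, -0.0695, 0.1265]
ee_rot: [2.191, 2.251, 0.0]
ft_force: [0.4, -1.0, 0.0]
opening: 0.0851
t: 23.8
ee_pos: [0.6253, -0.0693, 0.1271]
ee_rot: [2.19, 2.251, 0.001]
ft_force: [-1.7, -0.1, 6.1]
opening: 0.0457
yaw 1.56 xyz [ 0.6253 -0.0693  0.1271] F [-1.7 -0.1  6.1] T [0.063 0.218 0.08 ] j6 -0.156 op 0.0457 t 23.8
t: 24.3
ee_pos: [0.6254, -0.0693, 0.1272]
ee_rot: [1.979, 2.439, 0.001]
ft_force: [-1.0, -0.3, 5.9]
opening: 0.0454
yaw 11.9 xyz [ 0.6254 -0.0693  0.1272] F [-1.  -0.3  5.9] T [-0.017  0.257 -0.338] j6 -0.337 op 0.0454 t 24.3
```

```bash

python3 -m creep '[[0,0,0,-0.04],[0,0,0,-0.04]]'>/dev/null; bash q.sh
python3 -m creep '[[0,0,0,-0.03],[0,0,0,-0.03]]'>/dev/null; bash q.sh
python3 -m creep '[[0,0,0,-0.03],[0,0,0,-0.03]]'>/dev/null; bash q.sh
python3 -m creep '[[0,0,0,-0.03],[0,0,0,-0.03]]'>/dev/null; bash q.sh
```

```text
yaw 16.5 xyz [ 0.6254 -0.0693  0.1272] F [-2.2  0.3  5.5] T [ 0.046  0.231 -0.208] j6 -0.417 op 0.0453 t 24.5
yaw 19.93 xyz [ 0.6255 -0.0693  0.1272] F [-1.3  0.4  4.7] T [ 0.047  0.168 -0.041] j6 -0.477 op 0.0452 t 24.7
yaw 23.36 xyz [ 0.6255 -0.0693  0.1272] F [-0.6  1.2  4.9] T [-0.021  0.173 -0.307] j6 -0.537 op 0.045 t 24.9
yaw 26.78 xyz [ 0.6255 -0.0693  0.1272] F [-1.2  0.6  5.3] T [ 0.008  0.165 -0.322] j6 -0.597 op 0.0454 t 25.1
```

```bash

python3 -m creep '[[0,0,0,-0.06],[0,0,0,-0.06],[0,0,0,-0.06]]'>/dev/null; bash q.sh
python3 -m creep '[[0,0,0,-0.03],[0,0,0,-0.03]]'>/dev/null; bash q.sh
python3 -m creep '[[0,0,0,-0.03],[0,0,0,-0.03]]'>/dev/null; bash q.sh
python3 -m creep '[[0,0,0,-0.03],[0,0,0,-0.03]]'>/dev/null; bash q.sh
python3 -m creep '[[0,0,0,-0.06],[0,0,0,-0.06]]'>/dev/null; bash q.sh
python3 -m creep '[[0,0,0,-0.03],[0,0,0,-0.03]]'>/dev/null; bash q.sh
python3 -m creep '[[0,0,0,-0.03],[0,0,0,-0.03]]'>/dev/null; bash q.sh
```

```text
yaw 37.15 xyz [ 0.6256 -0.0692  0.1272] F [-1.4 -0.1  5. ] T [ 0.067  0.17  -0.612] j6 -0.778 op 0.0453 t 25.4
yaw 40.55 xyz [ 0.6256 -0.0692  0.1272] F [-0.9  0.3  6.5] T [ 0.15   0.142 -0.176] j6 -0.837 op 0.0454 t 25.6
yaw 43.99 xyz [ 0.6256 -0.0692  0.1272] F [0.4 0.4 4.7] T [ 0.144  0.202 -0.137] j6 -0.897 op 0.045 t 25.8
yaw 47.42 xyz [ 0.6257 -0.0691  0.1272] F [-0.1  1.1  5.6] T [ 0.155  0.182 -0.32 ] j6 -0.957 op 0.0451 t 26.0
yaw 54.35 xyz [ 0.6257 -0.0691  0.1272] F [-1.2  0.7  4.8] T [ 0.215  0.057 -0.335] j6 -1.078 op 0.0451 t 26.2
yaw 57.72 xyz [ 0.6257 -0.0691  0.1271] F [-0.1  0.9  3.9] T [ 0.262  0.082 -0.417] j6 -1.137 op 0.0457 t 26.4
yaw 61.15 xyz [ 0.6257 -0.0691  0.1272] F [-0.2  1.1  5.3] T [ 0.294  0.077 -0.518] j6 -1.197 op 0.0451 t 26.6
```

```bash

python3 -m creep '[[0,0,0,-0.03],[0,0,0,-0.03]]'>/dev/null; bash q.sh
python3 -m creep '[[0,0,0,-0.03],[0,0,0,-0.03]]'>/dev/null; bash q.sh
python3 -m creep '[[0,0,0,-0.03],[0,0,0,-0.02],[0,0,0,0]]'>/dev/null; bash q.sh; python3 look.py 11
```

```text
yaw 64.61 xyz [ 0.6257 -0.069   0.1272] F [1.5 1.1 4.5] T [ 0.409  0.057 -0.244] j6 -1.257 op 0.0454 t 26.8
yaw 68.06 xyz [ 0.6257 -0.069   0.1271] F [-0.   1.5  5.4] T [ 0.47   0.031 -0.152] j6 -1.317 op 0.0454 t 27.0
yaw 70.9 xyz [ 0.6257 -0.069   0.1272] F [-0.5  2.   5.9] T [0.532 0.084 0.099] j6 -1.367 op 0.0452 t 27.3
top None
side None
```

View pics/c11.png

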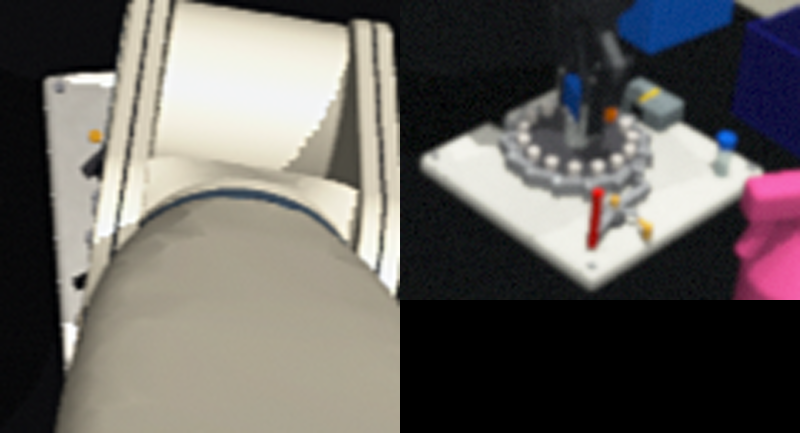

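```bash

python3 -m creep '[[0,0,0,0.02],[0,0,0,0]]'>/dev/null; bash q.sh
python3 -m creep '[[0,0,0,0.01],[0,0,0,0]]'>/dev/null; bash q.sh
python3 -m creep '[[0,0,0,0.008],[0,0,0,0]]'>/dev/null; bash q.sh
```

```text
yaw 69.71 xyz [ 0.6257 -0.069   0.1272] F [0.2 2.4 6.1] T [ 0.368  0.023 -0.144] j6 -1.346 op 0.0457 t 27.6
yaw 69.16 xyz [ 0.6258 -0.069   0.1272] F [-0.4  2.   5. ] T [ 0.405  0.062 -0.013] j6 -1.336 op 0.0454 t 27.8
yaw 68.71 xyz [ 0.6258 -0.069   0.1272] F [-0.9  1.9  5.8] T [0.392 0.026 0.037] j6 -1.328 op 0.0453 t 28.0
```

```bash

python3 -m creep '[[0,0,0,0.008],[0,0,0,0]]'>/dev/null; bash q.sh
python3 -m creep '[[0,0,0,0.008],[0,0,0,0]]'>/dev/null; bash q.sh
```

```text
yaw 68.26 xyz [ 0.6258 -0.0689  0.1272] F [-0.3  1.9  5.8] T [0.451 0.094 0.08 ] j6 -1.32 op 0.0455 t 28.2
yaw 67.87 xyz [ 0.6258 -0.069   0.1272] F [0.  1.4 5.5] T [0.434 0.022 0.542] j6 -1.313 op 0.0452 t 28.4
```

```bash

python3 -m creep '[[0,0,0,0.005],[0,0,0,0]]'>/dev/null; bash q.sh
```

```text
yaw 67.64 xyz [ 0.6258 -0.0689  0.1272] F [-0.1  2.   5.7] T [0.441 0.046 0.908] j6 -1.309 op 0.0453 t 28.6
```

```bash

python3 -m creep '[[0,0,0,0],[0,0,0,0],[0,0,0,0]]'>/dev/null; bash q.sh
python3 -m creep '[[0,0,0,0],[0,0,0,0],[0,0,0,0],[0,0,0,0]]' -1; bash q.sh
python3 -m creep '[[0,0,-2,0],[0,0,-4,0],[0,0,-4,0],[0,-0,-3,0],[-4,0,0,0],[-4,0,0,0],[-4,0,0,0],[-4,0,0,0],[-4,0,0,0],[0,0,0,0]]'; python3 look.py 12
```

```text
yaw 67.64 xyz [ 0.6258 -0.0689  0.1271] F [-0.5  1.8  5.5] T [0.519 0.091 0.83 ] j6 -1.309 op 0.0453 t 28.9
t: 29.3
ee_pos: [0.6249, -0.0693, 0.1258]
ee_rot: [-0.613, -3.081, 0.0]
ft_force: [-0.1, -0.2, -0.5]
opening: 0.0852
yaw 67.48 xyz [ 0.6249 -0.0693  0.1258] F [-0.1 -0.2 -0.5] T [-0.003 -0.06  -0.055] j6 -1.307 op 0.0852 t 29.3
t: 30.3
ee_pos: [0.8127, -0.1479, 0.2546]
ee_rot: [0.615, 3.079, -0.001]
ft_force: [-0.6, 0.2, 0.6]
opening: 0.0853
top (array([ 0.62614013, -0.06845243]), 8, array([53.9, 49.3, 49.5, 46.9, 48.3, 49.3, 49.6, 50. ]), np.float64(9.945410363003733))
side (array([ 0.62310934, -0.07072679]), 7, array([49.2, 50. , 50.4, 49.9, 49.7, 49.2, 49.4]), np.float64(8.429008966812042))
```

View pics/c12.png

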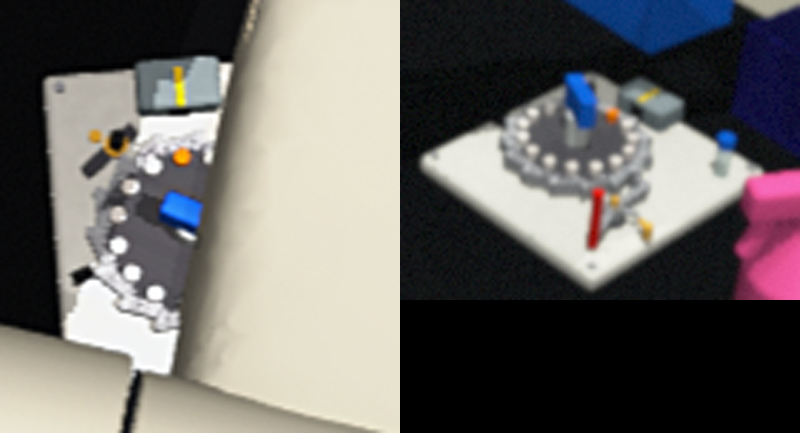

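```bash
python3 -c "
from cell import robot;print(robot.close_job())"
```

```text
the job is handed in; nothing more can be done
None
```

The job is handed in at about 30 s. The carousel sits at the third click from home, with the tooth seated on the pawl and the robot clear.

- **Pawl out and home:** I pushed the pawl out by its red post and turned the knob back until it reached the home stop, about 78° from the start. My first grip on the knob slipped at about 0.8 N m, so I gripped the bar lengthwise instead. It then bore on the stop at a steady 1.27 N m.
- **Pawl in and advance:** I pushed the pawl back in with the wheel still at home; the cap positions had not moved. I then advanced anticlockwise, and the torque rose and fell once for each of three clicks.
- **Draw back:** I drew the knob back onto the pawl to 0.91 N m, which held at 0.83 N m until I let go and moved away.

**Last checks:** The last pictures show the orange vial about 3° (roughly 2.5 mm) from the index line. The pawl is in, and nothing else in the camera view looked disturbed. The arm hid part of the top view, so the final wheel angle comes from the visible caps, where the two cameras differ by 1.5°.

**One reading out of range:** When I first re-gripped at the stop, the torque briefly read 1.77 N m. That is just over the 1.7 N m firm-but-gentle limit but below the 2.4 N m that counts as forcing. I backed it off straight away.

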